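Tip out the flat batteries

ROBOT

A 6-joint arm with a two-finger parallel gripper is mounted at the origin on the work surface. World frame = base frame: x ahead of the robot, y to its left, z up, the work surface at z = 0. Lengths are in m, angles in rad, forces in N, time in s.
With the tool pointing down it reaches from about 0.375 to 0.9 m from the base axis. Payload 3.1 kg.
Tool frame: the origin (TCP) lies midway between the tips of the shut fingers; the grasp point (between the pads) lies 19 mm behind it; z points along the fingers, y is the direction in which the jaws open and shut (so a half turn about z gives the same grasp; the last joint's range is limited). The gripper opens to 87 mm and grips with 3 to 60 N. Pads are 19 mm wide; open, the fingers measure 117 mm over their backs; the gripper's body (75 mm by 190 mm) begins 51 mm behind the grasp point.
Start: joints at [0.972, 0.527, 1.433, -0, 1.181, -0.178], TCP at [0.255, 0.57, 0.223] pointing down, gripper open.
Joint ranges: [-3.08, 3.08], [-0.75, 2.2], [0.22, 2.44], [-1.43, 4.57], [0, 2.65], [-2.85, 2.85]. Speed limits (rad/s): [2.79, 2.79, 3.14, 3.14, 3.14, 3.14].

INTERFACE

Orientations are given as a unit quaternion [x, y, z, w].
In Python, from plant import ctrl gives the robot as it stands. Calls block until the motion is done:
- ctrl.goto(position, orientation): joint-space move of the TCP to a pose.
- ctrl.servo_line(position, frame=None, velocity=0.15): straight line of the TCP; frame=None keeps the orientation; velocity is the mean speed in m/s.
- ctrl.move_j(angles): joint-space move.
- ctrl.gripper_to(opening, grip_force=None): finger opening in m; grip_force is the grip in N (None keeps the last); returns when the fingers have stopped.
- ctrl.wait(seconds).
- ctrl.inverse_kinematics(position, orientation): joint angles nearest the present ones, or None.
- ctrl.state(): the state.
- ctrl.snapshot(name): name is "scene" or "top" or "wrist"; returns a dict with "pixels" (400x640x3 uint8, red, green, blue), "fx", "fy", "cx", "cy" (pixels), "cam_to_world" (4x4, takes a point from camera to world coordinates). Camera axes: x right, y down, z forward; pixel columns grow to the right and rows downward; lengths in m; the calibration is good to about 2 mm. The wrist camera is an equidistant fisheye: a pixel r from the principal point sees the ray r / f radians off the axis. A picture is of the moment at which its call begins. There is no depth.
A pose or a line that the arm cannot do raises ctrl.IKError and nothing moves.
- ctrl.sign_off(): hands the job in, once; it reports no verdict.
The state is a dict: "time_s": time; "joints": joint angles; "joint_velocities": joint speeds; "joint_efforts": joint torques, N m; "tool_pos": TCP position; "tcp_rot": TCP orientation; "wrist_force": force on the tool from outside, world axes, zero at the start; "ft_torque": the same for the moment, N m; "gripper_width": finger opening in m.
Only numpy, scipy, OpenCV 4.12 (cv2) and the standard library are available. Lean on these libraries where they do the work, as an engineer would, in place of code of your own. Each camera call takes 0.05 s, during which the arm holds its last target.

TASK

Two tipping cradles stand on the studio desk. Take the one with the round pot by its bar handle, tip it over until both flat batteries have dropped out into the tray underneath, then swing the pot back fully upright and let go. Do not pick the batteries out with the fingers, and leave the square bin's cradle as it is.

Things in the scene. Friction and masses are not known exactly. Their poses are not given: they have to be found in the camera images.
- pot_stand: Fixed grey stand of the round pot. Origin on the desk straight below the pivot; x level, the way the pot tips (within 13 degrees of straight ahead of the robot), y along the pivot, z up. Its tray: 290 x 172 mm, from x = -0.070 to 0.220, walls 6 mm thick, 50 mm high, floor 6 mm. Two uprights at y = +-0.083, 40 mm wide, 185 mm high, hold the pivot 0.170 above the desk.
- pot (a joint): Tipping angle q of the round pot, rad: 0 upright at its stop (the start), growing as it tips to the stand's +x, stop at 2.2. Aluminium, open, 124 mm across the rim, 72 mm high, sides flared 20 degrees, pivot at half height. Batteries slide out by about 2.0. The pivot is stiff: the pot stays where it is left, about 3 N at the handle move it.
- cell_a_center (a point): a flat dry battery, a dark steel cylinder 26 mm in diameter and 48 mm long with a copper-coloured band at one end, 66 g, the point is its centre; it starts standing on the floor of the round pot beside its twin, about 0.163 m above the desk
- cell_b_center (a point): a flat dry battery, a dark steel cylinder 26 mm in diameter and 48 mm long with a copper-coloured band at one end, 66 g, the point is its centre; it starts standing on the floor of the round pot beside its twin, about 0.163 m above the desk
- bin_handle (a point): Middle of the bar handle of the neighbouring cradle, to be left alone: same stand, tray and handle, but a square aluminium bin (90 x 100 mm) with two block batteries in it. It is 240 mm or more from the other handle; which of the two is on the left varies.
- pot_handle (a point): Middle of the pot's handle: a round black bar 16 mm thick, parallel to the pivot, 125 mm from it, 126 mm free between its two 10 mm arms. In the stand's frame it is at x = 0.125 cos(2.653 - q), y = 0, z = 0.170 + 0.125 sin(2.653 - q): at first x = -0.110, z = 0.229 on the robot's side, then up and over to x = 0.112, z = 0.225.
Things that resemble listed ones, but are neither listed nor needed, are in the scene too. What is shaped like the part that bears cell_a_center but blue is not meant.

How it is judged:
By the outcome, as a careful person would: the job done as asked, in the order asked, and still so for the second after the job is handed in, with the robot touching nothing.
It also fails if it takes over 51 s, if anything falls off the work surface, if the arm or the gripper's body presses on something with over 40 N, if the wrist force passes 120 N, or if a joint passes its speed limit or range.

## Working session

There is one attempt and no reset: what is moved stays moved. The work goes in short steps, each a Python script; the robot and the scene stay as the last script left them, time stands still between calls to the robot, and variables do not carry over. Pictures are saved under pics/ and viewed, and the job is handed in when it is done.

```bash
ls; mkdir -p pics
python3 - <<'E'
from plant import ctrl
import cv2,numpy as np
for n in("scene","top","wrist"):
    s=ctrl.snapshot(n); cv2.imwrite(f"pics/{n}0.png",s["pixels"][:,:,::-1])
    print(n,s["fx"],s["fy"],s["cx"],s["cy"]);print(np.round(s["cam_to_world"],4))
s=ctrl.state();print(s)
E
```

```text
pics
scene 446.39790196122385 446.39790196122385 318.47969775171583 204.4843854864301
[[-0.4277  0.7359 -0.5249  0.9953]
 [ 0.9039  0.3525 -0.2423  0.2668]
 [ 0.0067 -0.5781 -0.8159  0.9197]
 [ 0.      0.      0.      1.    ]]
top 496.939590251827 496.939590251827 318.247357763929 196.85218962134456
[[-0.0146 -0.9988  0.0465  0.4328]
 [-0.9999  0.015   0.0085  0.0292]
 [-0.0092 -0.0464 -0.9989  1.36  ]
 [ 0.      0.      0.      1.    ]]
wrist 309.70691628693146 309.70691628693146 318.3878970506625 198.8515448291502
[[ 0.4071  0.8856  0.2233  0.1941]
 [ 0.9134 -0.3939 -0.1029  0.5972]
 [-0.0032  0.2459 -0.9693  0.3838]
 [ 0.      0.      0.      1.    ]]
{'time_s': 0.15, 'joints': array([ 9.71514483e-01,  5.28238306e-01,  1.43357416e+00, -3.16702605e-05,
        1.18140317e+00, -1.78509290e-01]), 'joint_velocities': array([ 5.76694290e-04, -1.95594215e-03, -2.95676242e-03, -9.16775686e-05,
        1.05438320e-03, -1.83259309e-03]), 'joint_efforts': array([ 1.04677212e-03, -4.40427518e+01, -1.76842690e+01,  6.33799285e-02,
        5.52361412e-02, -8.74128409e-05]), 'tool_pos': array([0.25496556, 0.57003238, 0.22181599]), 'tcp_rot': array([ 2.08831716e-01,  9.77951254e-01, -7.56448282e-04, -2.94138996e-04]), 'wrist_force': array([0.23988889, 0.16097308, 0.2774931 ]), 'ft_torque': array([-0.03548419,  0.00087923, -0.03274919]), 'gripper_width': 0.08703966582973571}
```

View pics/scene0.png

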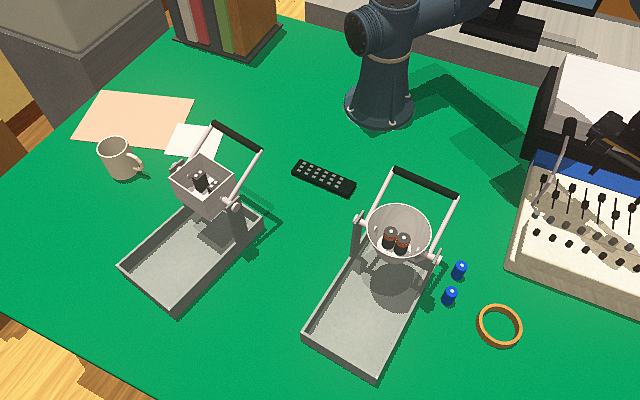

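View pics/top0.png

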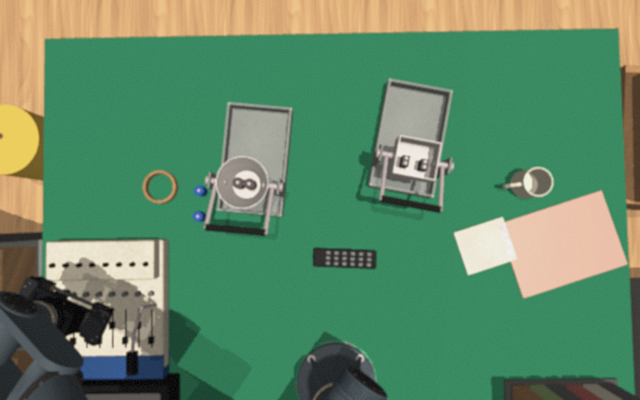

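The scene picture shows the round pot at (399,230) with two copper-banded cells and its bar at (426,182). The square bin is at (203,187) with its bar at (237,136). In the top view the pot is at (241,182) with its bar at (237,231), and the bin is at (417,160). The blue cylinders at (450,295) and (460,270) are decoys. The round pot's cradle is the one meant. Next I'll measure its bar in both views and check it in a crop.

```bash
cat > h.py <<'E'
import numpy as np,cv2
def ray(s,u,v):
    d=np.array([(u-s["cx"])/s["fx"],(v-s["cy"])/s["fy"],1.]);T=np.array(s["cam_to_world"])
    d=T[:3,:3]@d; return T[:3,3],d/np.linalg.norm(d)
def plane(s,u,v,z):
    o,d=ray(s,u,v); return o+d*(z-o[2])/d[2]
def tri(r1,r2):
    A=np.zeros((3,3));b=np.zeros(3)
    for o,d in(r1,r2):
        P=np.eye(3)-np.outer(d,d);A+=P;b+=P@o
    x=np.linalg.solve(A,b); return x,[np.linalg.norm(np.cross(x-o,d)) for o,d in(r1,r2)]
def proj(s,p):
    q=np.linalg.inv(s["cam_to_world"])@np.r_[p,1]; return s["fx"]*q[0]/q[2]+s["cx"],s["fy"]*q[1]/q[2]+s["cy"]
def bar(s,box):
    x0,y0,x1,y1=box; im=s["pixels"][y0:y1,x0:x1].astype(int)
    m=(im.max(2)<60).astype(np.uint8)
    n,l,st,c=cv2.connectedComponentsWithStats(m)
    k=1+np.argmax(st[1:,4]); ys,xs=np.where(l==k)
    r=cv2.minAreaRect(np.c_[xs+x0,ys+y0].astype(np.float32)); return r,st[k,4]
E
python3 - <<'E'
from plant import ctrl
from h import *
sc=ctrl.snapshot("scene");tp=ctrl.snapshot("top")
a,b=bar(sc,(380,155,470,205)),bar(tp,(195,215,280,245))
print(a,b)
p,e=tri(ray(sc,*a[0][0]),ray(tp,*b[0][0]));print("handle",p,e)
B=cv2.boxPoints(b[0]);print(B)
print([plane(tp,*q,0.229)[:2] for q in B])
c1=cv2.resize(sc["pixels"][150:390,290:480],None,fx=2.4,fy=2.4,interpolation=cv2.INTER_CUBIC)[:,:,::-1]
cv2.imwrite("pics/c1.png",c1)
c2=cv2.resize(tp["pixels"][90:250,180:310],None,fx=3.7,fy=3.7,interpolation=cv2.INTER_CUBIC)[:,:,::-1]
cv2.imwrite("pics/c2.png",c2)
E
```

```text
(((424.971923828125, 182.5623779296875), (70.44593811035156, 8.070504188537598), 24.227745056152344), np.int32(537)) (((234.71096801757812, 228.99591064453125), (57.31492233276367, 6.33342981338501), 6.009006023406982), np.int32(326))
handle [0.41534151 0.22886952 0.23262526] [np.float64(0.0005217009297756779), np.float64(0.0005217009297757073)]
[[205.87946 229.14523]
 [206.54248 222.84659]
 [263.54248 228.84659]
 [262.87946 235.14523]]
[array([0.41575093, 0.29575491]), array([0.43004833, 0.29418368]), array([0.41453761, 0.164361  ]), array([0.40027225, 0.16600431])]
```

View pics/c1.png

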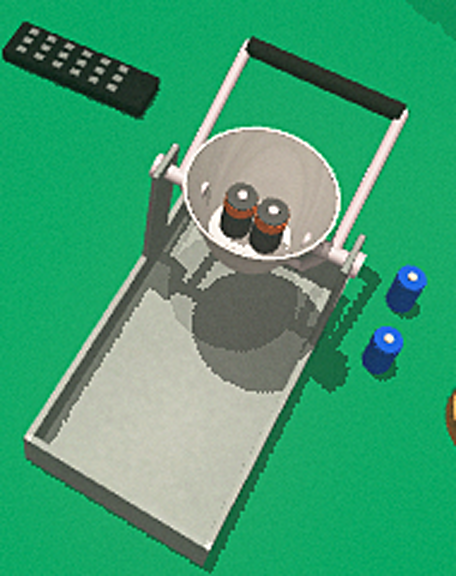

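View pics/c2.png

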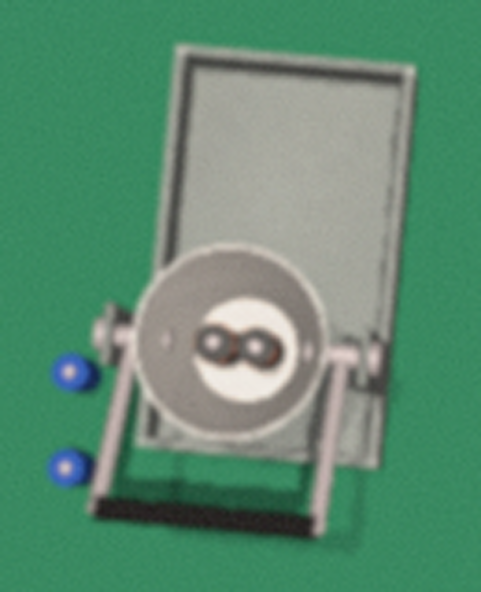

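The crop confirms a round pot, two dark copper-banded cells in it and a free black bar, with the blue pair beside it. I'll refine the frame from the tray rim's corners and the bar ends.

Run:
```python
from plant import ctrl
from h import *
sc=ctrl.snapshot("scene");tp=ctrl.snapshot("top")
P=[plane(tp,180+u/3.7,90+v/3.7,0.05)[:2] for u,v in((178,46),(413,67),(378,466),(140,444))]
print(np.round(P,4)); 
far=P[0]-P[1];L=P[0]-P[3];R=P[1]-P[2]
print("sizes",*[np.linalg.norm(x) for x in(far,L,R,P[3]-P[2])])
x=L+R;yaw=np.arctan2(x[1],x[0]);yl=far+P[3]-P[2];print("yaw",np.degrees(yaw),np.degrees(np.arctan2(-yl[0],yl[1])))
c=np.mean(P,0);ex=np.array([np.cos(yaw),np.sin(yaw)]);o=c-0.075*ex;print("origin from tray",o,"handle pred",o-0.110*ex)
for s,box in((sc,(380,155,470,205)),(tp,(195,215,280,245))):
    for t in(40,50,60,75):
        x0,y0,x1,y1=box;m=(s["pixels"][y0:y1,x0:x1].max(2)<t).astype(np.uint8)
        n,l,st,cc=cv2.connectedComponentsWithStats(m);k=1+np.argmax(st[1:,4]);ys,xs=np.where(l==k)
        d=cv2.fitLine(np.c_[xs,ys].astype(np.float32),cv2.DIST_L2,0,.01,.01).ravel();pr=(xs-d[2]+x0-x0)*d[0]+(ys-d[3])*d[1]
        e=[(d[2]+x0+q*d[0],d[3]+y0+q*d[1]) for q in(pr.min(),pr.max())]
        print(t,st[k,4],np.round(e,1).tolist(),np.degrees(np.arctan2(d[1],d[0])))
h=np.r_[o-0.110*ex,0.229];ey=np.array([-ex[1],ex[0]])
for n,s in(("sc",sc),("tp",tp)):
    print(n,[np.round(proj(s,h+np.r_[ey*k,0]),1).tolist() for k in(.073,-.073)])
# pot rim circle centre in top
m=cv2.inRange(tp["pixels"],(0,0,0),(0,0,0))
```

```text
[[0.7495 0.2772]
 [0.7314 0.1079]
 [0.4449 0.1363]
 [0.4631 0.3061]]
sizes 0.17024582577910163 0.28791060860936546 0.28793420434511113 0.1707636386713722
yaw -5.714404288626734 -6.1073998717740485
origin from tray [0.52258536 0.21432598] handle pred [0.41313199 0.22527867]
40 76 [[391.9, 170.4], [448.9, 197.2]] 25.206179
50 229 [[392.5, 169.2], [456.1, 199.1]] 25.177216
60 537 [[392.8, 168.3], [457.1, 197.1]] 24.147112
75 564 [[392.8, 168.2], [457.2, 196.9]] 24.046942
40 158 [[206.9, 226.9], [262.2, 231.8]] 5.0678153
50 286 [[206.9, 226.6], [263.2, 232.0]] 5.4516354
60 324 [[206.1, 226.5], [263.2, 231.9]] 5.333071
75 408 [[206.1, 226.3], [263.3, 231.7]] 5.467273
sc [[458.6, 197.8], [390.0, 167.5]]
tp [[204.9, 227.1], [268.7, 232.6]]
```

```bash
cat >> h.py <<'E'
from scipy.spatial.transform import Rotation as Ro
YAW=np.radians(-5.8); EX=np.array([np.cos(YAW),np.sin(YAW),0]); EY=np.array([-EX[1],EX[0],0])
O=np.array([0.5235,0.2165,0.0])
def quat(sgn,tilt=0.):  # tilt>0: fingertips lean to stand +x
    z=-np.array([0,0,1.]);y=sgn*EX;x=np.cross(y,z)
    R=Ro.from_matrix(np.c_[x,y,z]); return (Ro.from_rotvec(-tilt*EY)*R)
def handle(q): a=2.653-q; return O+EX*0.125*np.cos(a)+np.array([0,0,.170+.125*np.sin(a)])
def tcp(q,sgn,tilt,back=0.0):
    R=quat(sgn,tilt); return handle(q)+R.apply([0,0,.019-back]),R.as_quat()
E
python3 - <<'E'
from plant import ctrl
from h import *
for sg in(1,-1):
  for q,t in((0,0),(0,.4),(1,0),(1,.2),(2.1,0),(2.1,-.3),(2.1,-.5)):
    p,r=tcp(q,sg,t); j=ctrl.inverse_kinematics(p,r); print(sg,q,t,np.round(p,3),None if j is None else np.round(j,2))
E
```

```text
1 0 0 [0.414 0.228 0.21 ] [ 0.27  0.34  1.82 -0.    0.98  0.37]
1 0 0.4 [0.421 0.227 0.211] [ 0.38  0.27  2.04 -0.38  0.5   0.78]
1 1 0 [0.513 0.218 0.276] [ 0.2   0.38  1.54 -0.    1.23  0.3 ]
1 1 0.2 [0.517 0.217 0.276] [ 0.23  0.31  1.66 -0.08  0.98  0.37]
1 2.1 0 [0.629 0.206 0.217] [ 0.15  0.58  1.34 -0.    1.22  0.25]
1 2.1 -0.3 [0.624 0.206 0.218] [0.12 0.71 1.12 0.06 1.6  0.21]
1 2.1 -0.5 [0.62  0.207 0.219] [0.1  0.8  0.98 0.1  1.85 0.21]
-1 0 0 [0.414 0.228 0.21 ] [ 0.27  0.34  1.82 -0.    0.98 -2.77]
-1 0 0.4 [0.421 0.227 0.211] [ 0.38  0.27  2.04 -0.38  0.5  -2.36]
-1 1 0 [0.513 0.218 0.276] [ 0.2   0.38  1.54 -0.    1.23 -2.84]
-1 1 0.2 [0.517 0.217 0.276] [ 0.23  0.31  1.66 -0.08  0.98 -2.77]
-1 2.1 0 [0.629 0.206 0.217] None
-1 2.1 -0.3 [0.624 0.206 0.218] None
-1 2.1 -0.5 [0.62  0.207 0.219] None
```

Run:
```python
from plant import ctrl
from h import *
s=ctrl.state();p=np.array(s["tool_pos"])
ctrl.servo_line([p[0],p[1],.38],velocity=.25)
ctrl.gripper_to(.046,20)
pp,r=tcp(0,1,.25,back=.10); ctrl.goto(pp,r)
pp,r=tcp(0,1,.25,back=.035); ctrl.servo_line(pp,velocity=.15)
for n in("scene","wrist"):
    s=ctrl.snapshot(n); cv2.imwrite(f"pics/{n}1.png",s["pixels"][:,:,::-1])
st=ctrl.state();print(st["time_s"],st["tool_pos"],st["wrist_force"],st["gripper_width"])
```

```text
4.1583 [0.41040219 0.2286638  0.2451848 ] [-0.20841409 -0.78188747 -0.04237564] 0.04630215159539306
```

View pics/scene1.png

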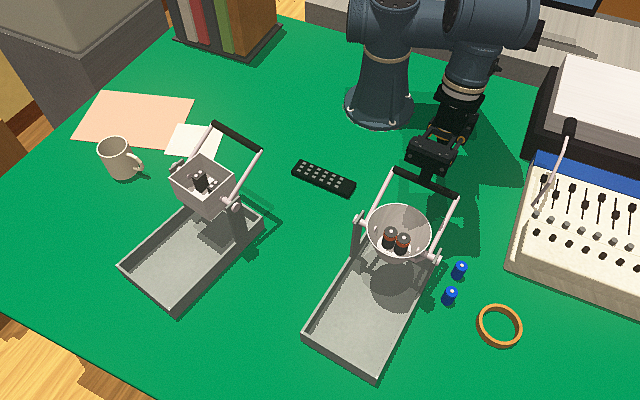

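View pics/wrist1.png

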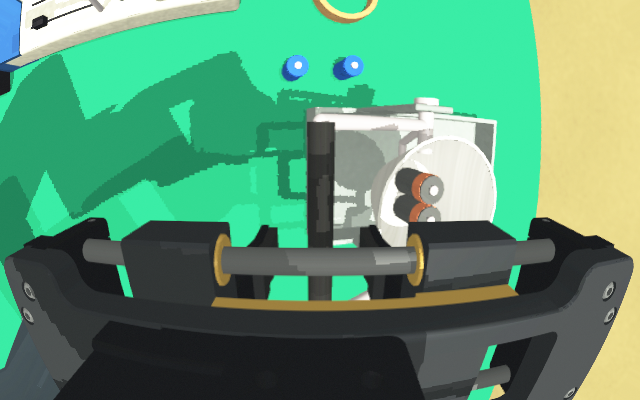

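The wrist view shows the bar at column 320, midway between the fingers at 265 and 372, so I'm lowering and gripping.

Run:
```python
from plant import ctrl
from h import *
pp,r=tcp(0,1,.25); ctrl.servo_line(pp,velocity=.08)
st=ctrl.state();print(st["tool_pos"],st["wrist_force"])
ctrl.gripper_to(0.0,20)
st=ctrl.state();print(st["time_s"],st["wrist_force"],st["gripper_width"])
for q in(.1,.25):
    p,r=tcp(q,1,.25-.33*q); ctrl.servo_line(p,r,velocity=.06)
    st=ctrl.state();print(q,np.round(st["wrist_force"],1),st["gripper_width"])
for n in("scene","wrist"):
    s=ctrl.snapshot(n); cv2.imwrite(f"pics/{n}2.png",s["pixels"][:,:,::-1])
```

```text
[0.41852147 0.22721965 0.21048379] [ 0.1291084   0.23529184 -0.92599018]
5.3833 [ 3.48376378 -2.21206594 -0.10590421] 0.015272368618161216
0.1 [ 4.4 -0.6 -2.2] 0.01508387168918387
0.25 [ 3.8  0.2 -3.8] 0.015268435610292999
```

View pics/scene2.png

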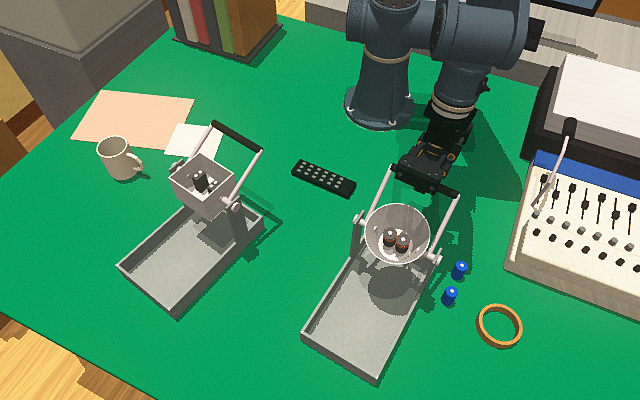

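Grip width is 15.3 mm on the 16 mm bar, with forces of 3–5 N. The pot is moving, so I'll continue the arc.

Run:
```python
from plant import ctrl
from h import *
for q in(.45,.65,.85,1.05,1.2):
    p,r=tcp(q,1,.25-.33*q); ctrl.servo_line(p,r,velocity=.08)
    st=ctrl.state();print(q,round(st["time_s"],1),np.round(st["wrist_force"],1),round(st["gripper_width"],4))
for n in("scene","wrist"):
    s=ctrl.snapshot(n); cv2.imwrite(f"pics/{n}3.png",s["pixels"][:,:,::-1])
```

```text
0.45 6.7 [-4.2  0.8  4.2] 0.0154
0.65 7.2 [-5.1  0.2  9. ] 0.0156
0.85 7.6 [-2.4 -0.5  7.1] 0.015
1.05 8.1 [-0.5 -2.   4.5] 0.0153
1.2 8.5 [ 1.5 -3.2  2.5] 0.0152
```

View pics/scene3.png

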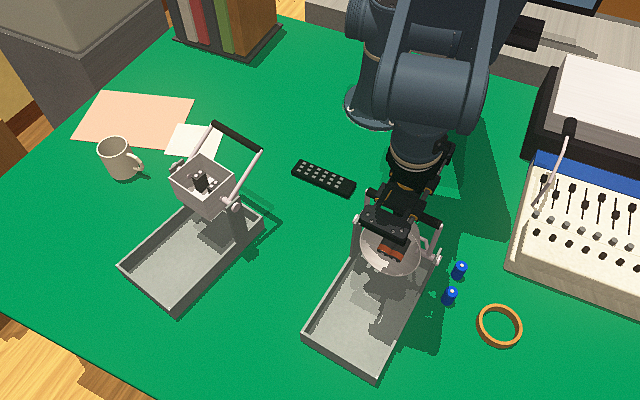

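The pot, at (390,250), is half tipped with the bar still in the grip and the cells lying against its side. Continuing slower to about 2.1.

Run:
```python
from plant import ctrl
from h import *
for q in(1.35,1.5,1.65,1.8,1.95,2.08):
    p,r=tcp(q,1,.25-.33*q); ctrl.servo_line(p,r,velocity=.05)
    st=ctrl.state();print(q,round(st["time_s"],1),np.round(st["wrist_force"],1),round(st["gripper_width"],4))
ctrl.wait(.8)
for n in("scene","top","wrist"):
    s=ctrl.snapshot(n); cv2.imwrite(f"pics/{n}4.png",s["pixels"][:,:,::-1])
```

```text
1.35 9.1 [-1.  -4.6  2.9] 0.0157
1.5 9.6 [-0.4 -4.9  0.2] 0.0151
1.65 10.1 [-1.5 -5.7 -0.1] 0.0148
1.8 10.6 [-1.8 -5.2 -2.4] 0.0145
1.95 11.1 [-1.9 -4.9 -2.6] 0.0152
2.08 11.6 [-3.2 -5.1 -2.8] 0.0152
```

View pics/scene4.png

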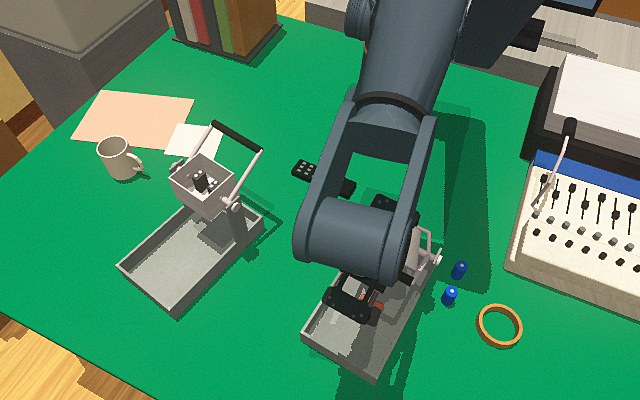

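View pics/wrist4.png

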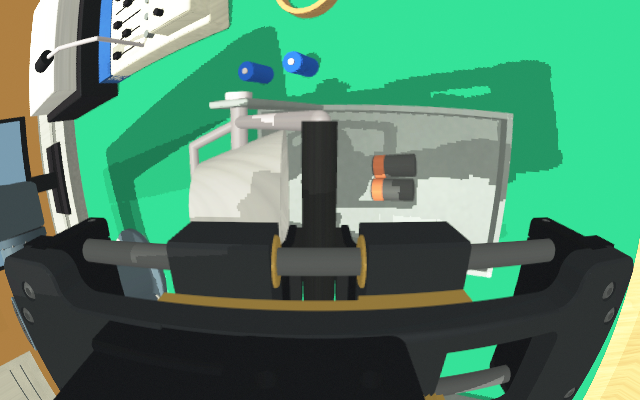

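Both cells lie in the tray, at (393,165) and (393,190) in the wrist view. Now I'll swing the pot back and press it lightly onto the stop.

Run:
```python
from plant import ctrl
from h import *
for q in(1.9,1.7,1.5,1.3,1.1,.9,.7,.5,.3,.15,.05,0,-.03,-.06,-.09):
    p,r=tcp(q,1,.25-.33*max(q,0)); ctrl.servo_line(p,r,velocity=.08 if q>.2 else .04)
    st=ctrl.state();f=st["wrist_force"];print(q,round(st["time_s"],1),np.round(f,1),round(st["gripper_width"],4))
    if q<.01 and np.linalg.norm(f)>18: break
for n in("scene","top","wrist"):
    s=ctrl.snapshot(n); cv2.imwrite(f"pics/{n}5.png",s["pixels"][:,:,::-1])
```

```text
1.9 12.9 [-4.4 -5.6 -2.5] 0.0154
1.7 13.4 [-2.5 -5.2 -2.4] 0.0144
1.5 13.8 [-3.6 -5.1 -3.1] 0.015
1.3 14.3 [-2.9 -3.8 -3.5] 0.0155
1.1 14.7 [-2.5 -4.4 -0.5] 0.0153
0.9 15.2 [-1.9 -4.4  2.6] 0.0153
0.7 15.6 [-3.5 -1.4  6.8] 0.015
0.5 16.1 [-1.5  1.4  2.9] 0.0152
0.3 16.5 [-0.2  3.4 -2.4] 0.0152
0.15 17.1 [2.4 4.5 1.1] 0.0153
0.05 17.6 [ 2.9  4.4 -0.6] 0.0156
0 17.9 [3.5 4.5 2.1] 0.0154
-0.03 18.1 [ 2.4  1.9 12. ] 0.0153
-0.06 18.4 [ 3.8  0.4 16.2] 0.0149
-0.09 18.6 [ 6.7 -2.3 19.2] 0.0154
```

View pics/scene5.png

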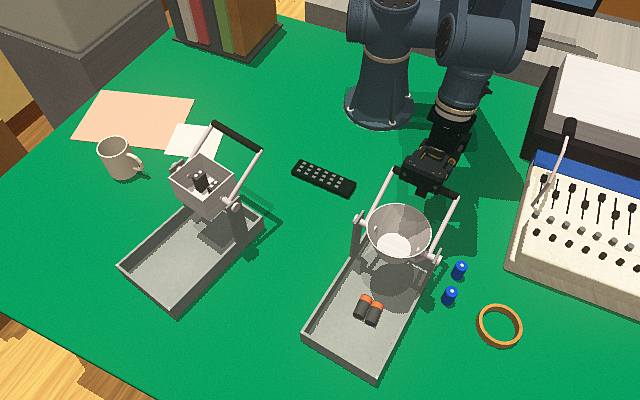

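View pics/wrist5.png

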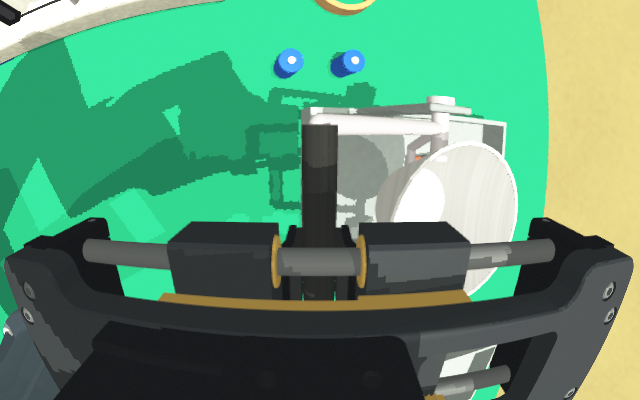

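The pot is empty and both cells are in the tray at (362,307) and (375,313) in the scene view. The force rises at q≈0, which means the pot is on its stop. Releasing and backing off.

Run:
```python
from plant import ctrl
from h import *
ctrl.gripper_to(.046)
st=ctrl.state();print(st["tool_pos"],np.round(st["wrist_force"],1),st["gripper_width"])
R=Ro.from_quat(st["tcp_rot"]);p=np.array(st["tool_pos"])
ctrl.servo_line(p+R.apply([0,0,-.11]),velocity=.08)
s=ctrl.snapshot("wrist"); cv2.imwrite("pics/wrist6.png",s["pixels"][:,:,::-1])
ctrl.servo_line(np.array(ctrl.state()["tool_pos"])+[-.03,.12,.06],velocity=.15)
ctrl.wait(.5)
sc=ctrl.snapshot("scene");tp=ctrl.snapshot("top")
for n,s in(("scene",sc),("top",tp)): cv2.imwrite(f"pics/{n}6.png",s["pixels"][:,:,::-1])
st=ctrl.state();print(st["time_s"],st["tool_pos"],np.round(st["wrist_force"],1))
a0=cv2.imread("pics/scene0.png")[:,:,::-1]
print("scene bar before",bar(dict(pixels=a0),(380,155,470,205)));print("scene after",bar(sc,(380,155,470,205)))
a0=cv2.imread("pics/top0.png")[:,:,::-1]
print("top",bar(dict(pixels=a0),(195,215,280,245)),bar(tp,(195,215,280,245)))
```

```text
[0.41317138 0.22756699 0.1998551 ] [-1.   0.7  0.9] 0.045858203551530974
22.8417 [0.35605797 0.35019374 0.3659386 ] [-0.2 -0.7  0.7]
scene bar before (((424.9549560546875, 182.60049438476562), (70.45201110839844, 8.055254936218262), 24.145540237426758), np.int32(537))
scene after (((424.93817138671875, 182.63917541503906), (70.46502685546875, 8.122769355773926), 23.96249008178711), np.int32(550))
top (((234.71286010742188, 228.87130737304688), (57.314144134521484, 6.3682379722595215), 5.710593223571777), np.int32(326)) (((234.67527770996094, 229.15956115722656), (57.31209945678711, 5.783354759216309), 5.440331935882568), np.int32(311))
```

View pics/scene6.png

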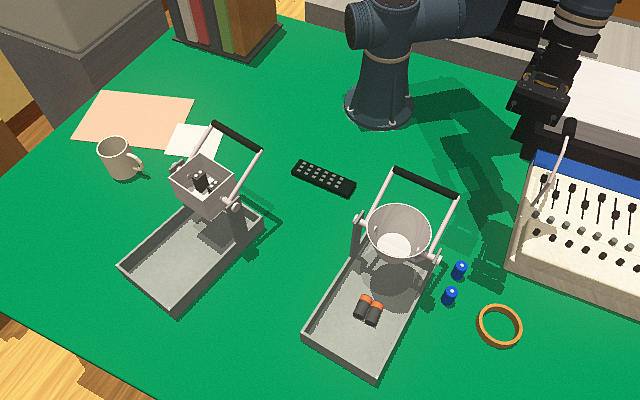

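View pics/top6.png

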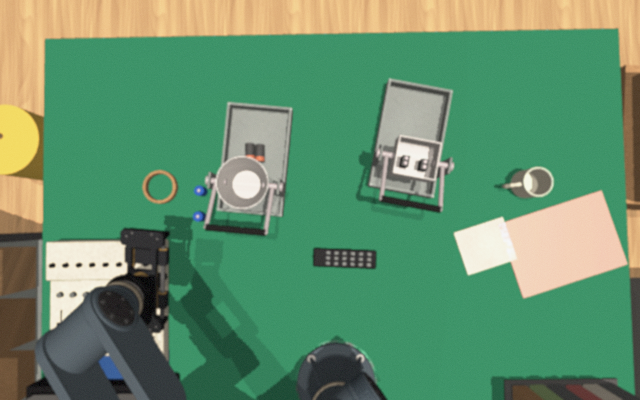

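The pot is back at its start pixels (bar within 0.3 px) and empty. Both cells are in the tray at (256,152) in the top view, the bin is unchanged, and the arm is clear with wrist force around zero.

Run:
```python
from plant import ctrl
print(ctrl.sign_off(), ctrl.state()["time_s"])
```

```text
the job is handed in; nothing more can be done
the job is handed in; nothing more can be done
```

I gripped the round pot's bar handle, tipped the pot to about 2.08 rad, and both flat batteries dropped into the tray. I then swung it back onto its upright stop, let go and backed the arm away. The job was handed in at about 23 s, against the 51 s limit.

- **Pot upright:** the handle is within 0.3 px of its starting place in both the scene and top views, and the pot is empty.
- **Batteries:** both are lying in the tray in the final scene and top pictures.
- **Left alone:** the square bin's cradle and the blue cylinders look unchanged.
- **Forces:** the highest wrist force I read was about 20 N, while pressing the pot lightly onto its stop. It read about 1 N at the end, with the robot clear of everything.
- **Disagreement:** two of my measurements of the handle's position differed by about 4 mm along the bar. The grip was not affected.

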